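# Fit the missing shelf board in the little stand

## Task

The little grey stand on the counter has lost its upper shelf. Of the three plywood boards lying on the counter, pick the one whose length suits the stand, and lay it flat on both ledges between the cheeks, square and not sticking out at the front or back; set it down gently rather than letting it drop. Leave the other two boards and everything else on the counter where they are.

Things in the scene. Friction and masses are not known exactly. Their poses are not given: they have to be found in the camera images.
- stand: Fixed grey shelf stand, open at top, front and back. Two upright cheeks, each 70 mm deep (x), 14 mm thick, 130 mm high, 170 mm apart (clear gap, along y). Each has inside a ledge 15 mm wide (y), 62 mm deep, 12 mm thick, top 90 mm above the counter. Plywood bottom shelf (top at 24 mm), low rail along its +x edge (to 50 mm high). Upper shelf missing. Origin: centre of its underside, z up.
- seat (a point): Point of the stand midway between the two ledges, level with their tops (90 mm above the counter), axes as the stand's: y from cheek to cheek, x front to back. The ledges are 140 mm apart. A well-laid shelf has its underside centre here.
- board_b: plain plywood shelf board lying flat on the counter, 160 mm long (its x axis) x 50 mm wide (y) x 18 mm thick (z); origin at the centre of its underside; about 94 g.
- board_a: plain plywood shelf board lying flat on the counter, 132 mm long (its x axis) x 50 mm wide (y) x 18 mm thick (z); origin at the centre of its underside; about 77 g.
- board_c: plain plywood shelf board lying flat on the counter, 190 mm long (its x axis) x 50 mm wide (y) x 18 mm thick (z); origin at the centre of its underside; about 111 g.
- tin: Bystander: low green round tin with a white lid, 76 mm across, 45 mm high; origin at the centre of its underside.
- spatula: Bystander: spatula lying flat, 190 mm long along its x axis.
- jar: Bystander: white plastic jar, 72 mm across, 95 mm high; origin at the centre of its underside.
- carton: Bystander: closed cardboard carton, 90 x 130 x 60 mm high; origin at the centre of its underside.
- mug: Bystander: white mug, 80 mm across, 90 mm high, handle at its +y side; origin at the centre of its underside.
- bottle: Bystander: white bottle with a yellow cap, 68 mm across, 150 mm high; origin at the centre of its underside.

How it is judged:
By the outcome, as a careful person would: the job done as asked, in the order asked, and still so for the second after the job is handed in, with the robot touching nothing.
It also fails if it takes over 35 s, if anything falls off the work surface, if the arm or the gripper's body presses on something with over 40 N, if the wrist force passes 120 N, or if a joint passes its speed limit or range.

## Robot

A 6-joint arm with a two-finger parallel gripper is mounted at the origin on the work surface. World frame = base frame: x ahead of the robot, y to its left, z up, the work surface at z = 0. Lengths are in m, angles in degrees, forces in N, time in s.
With the tool pointing down it reaches from about 0.35 to 0.875 m from the base axis. Payload 4.2 kg.
Tool frame: the origin (TCP) lies at the very end of the fingers, on their centre line; the grasp point (between the pads) lies 19 mm behind it; z points along the fingers, y is the line along which they close (so a half turn about z gives the same grasp; the last joint's range is limited). The gripper opens to 87 mm and grips with 3 to 60 N. Pads are 19 mm wide; open, the fingers measure 117 mm over their backs; the gripper's body (75 mm by 190 mm) begins 51 mm behind the grasp point.
Start: joints at [-55.141, 22.042, 0.453, 0, -68.411, -14.817], TCP at [0.214, -0.587, 0.223] pointing down, gripper open.
Joint ranges: [-179.83, 179.83], [-69.29, 118.12], [-61.27, 80.66], [-181.25, 117.63], [-171.15, -9.14], [-177.46, 177.46]. Speed limits (degrees/s): [159.86, 159.86, 180, 180, 180, 180].

## Interface

Orientations are given as a 3x3 rotation matrix whose columns are the frame's x, y, z axes.
In Python, from station import r gives the robot as it stands.
- The arm moves only by the tool jog_arm, never from a script. Its argument "plan" is text: rows parted by semicolons, each of 7 numbers parted by spaces: the shift along the tool's x, y, z normalised to -1 to 1, where 1 is 0.025 m, then the turn, a rotation vector about the tool's x, y, z normalised to -1 to 1, where 1 is 8 degrees, then the closure, from -1 (fully open) to 1 (shut). A call has exactly 10 rows; each row shifts and turns the commanded pose from where the row before left it, along the tool's axes as they then stand; what a row does not reach is not made up. A row lasts 1/10 s, in which the tool goes at most 50 mm and 8.59 degrees, less where a joint would pass 70% of its speed; a pose out of reach is approached as far as the arm can. A call with a number of a shift or a turn outside -1 to 1 is refused whole. A call with a gripper value outside its range is refused whole. The fingers move at their own pace and stop on an object; the grip force is fixed at half the most. Time passes only in rows, so rows that do not move let the fingers close, or fill a call up. It gives the time, the measured TCP pose, the force, the opening and the grip force at its end, in the units of the state.
- r.sense(): the state, without advancing time (a new reading comes with each control period).
- r.capture(name): name is "scene" or "side" or "wrist"; returns (picture, depth): 420x560x3 uint8, red, green, blue; 420x560 float32, m along the optical axis (not along the pixel's ray), 0 where there is no reading.
- r.get_calibration(name): a dict with "mtx" (3x3 intrinsics, pixels), "distortion" ([k1, k2, p1, p2, k3] as OpenCV has them; the pictures are not rectified), "extrinsics" (4x4, takes a point from camera to world coordinates). Camera axes: x right, y up, looking along -z (the intrinsics and any distortion apply to the point x, -y, -z); pixel columns grow to the right and rows downward; lengths in m; the calibration is good to about 2 mm. A picture is of the moment at which its call begins: read the wrist's pose just before it. get_calibration takes no time and is no camera call; for the wrist camera it gives the pose at the moment of the call.
- r.finish_job(): hands the job in; it is judged then, once.
The state is a dict: "time_s": time; "joints": joint angles; "joint_velocities": joint speeds; "effort": joint torques, N m; "tcp_pos": TCP position; "ee_rot": TCP orientation; "wrist_force": force on the tool from outside, world axes, zero at the start; "moment": the same for the moment, N m; "gripper_width": opening from 0.0 (shut) to 1.0 (fully open); "gripper_force": force on a finger pad.
Only numpy, scipy, OpenCV 4.12 (cv2) and the standard library are available. Lean on these libraries where they do the work, as an engineer would, in place of code of your own. Each camera call takes 0.05 s, during which the arm holds its last target. There are 200 camera calls.

## Working session

There is one attempt and no reset: what is moved stays moved. The work goes in short steps, Python scripts to look and compute and a tool call to move; the robot and the scene stay as the last step left them, time stands still between calls to the robot, and variables do not carry over. Pictures are saved under pics/ and viewed, at most 10 in all, crops included, and the job is handed in when it is done.

Besides the shell and the picture viewer there is one more tool, called after "Request:" in YAML: its name, and indented under it one key for each argument. jog_arm: Moves the arm, as the interface text tells. Scaled input: -1 to 1 covers 0.025 m each way for a shift and 8 degrees each way for a turn. Its arguments: {"type":"object","properties":{"plan":{"type":"string"}},"required":["plan"]}

```bash
ls; mkdir -p pics
cat > h.py <<'E'
import numpy as np,cv2
from station import r
def snap(n,f):
    c=r.get_calibration(n); p,d=r.capture(n); cv2.imwrite(f'pics/{f}.png',p[:,:,::-1]); np.savez(f'pics/{f}.npz',p=p,d=d,**{k:np.array(c[k]) for k in('mtx','distortion','extrinsics')})
def ray(f,uv):
    z=np.load(f'pics/{f}.npz'); q=cv2.undistortPoints(np.array(uv,float).reshape(-1,1,2),z['mtx'],z['distortion'])[:,0]
    E=z['extrinsics']; v=np.c_[q[:,0],-q[:,1],-np.ones(len(q))]@E[:3,:3].T
    return E[:3,3],v,z['d']
def plane(f,uv,h):
    o,v,_=ray(f,uv); return o+v*((h-o[2])/v[:,2])[:,None]
def dep(f,uv):
    o,v,d=ray(f,uv); return np.array([o+v[i]*d[int(round(b)),int(round(a))] for i,(a,b) in enumerate(uv)])
def cloud(f):
    g=np.mgrid[0:420,0:560]; uv=np.c_[g[1].ravel(),g[0].ravel()]
    o,v,d=ray(f,uv); dd=d.ravel(); P=o+v*dd[:,None]; P[dd==0]=np.nan; return P.reshape(420,560,3)
E
python3 - <<'E'
from h import *
for n in('scene','side'): snap(n,n)
s=r.sense();print(s['tcp_pos'],np.round(s['ee_rot'],3),s['time_s'],s['gripper_width'])
E
```

```text
pics
[ 0.21401039 -0.58666444  0.22159531] [[-0.94  -0.343 -0.001]
 [-0.343  0.94   0.002]
 [ 0.     0.002 -1.   ]] 0.1 1.0004799601412107
```

View pics/scene.png

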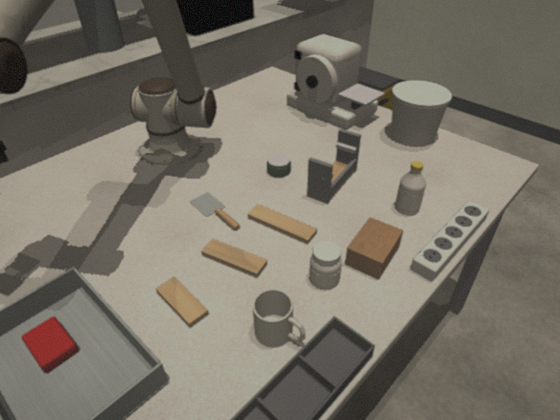

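View pics/side.png

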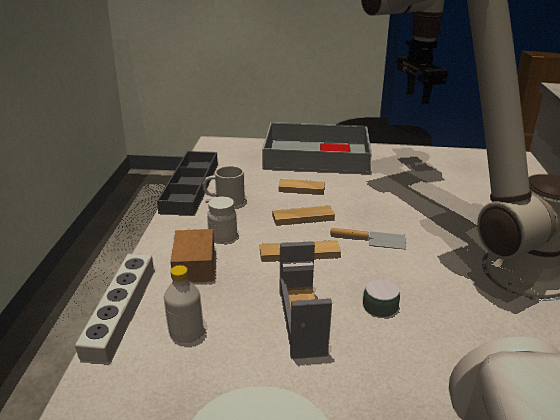

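The scene view shows the boards at about (182,300), (234,257) and (282,222), and the stand at (335,168). The side view shows the boards at (302,187), (303,215) and (300,251), with the stand at (303,300). Next I'll measure them from both views.

```bash
cat > m.py <<'E'
from h import *
for f,seeds in(('scene',[(182,300),(234,257),(282,222)]),('side',[(302,187),(303,215),(270,253)])):
    z=np.load(f'pics/{f}.npz'); hsv=cv2.cvtColor(z['p'],cv2.COLOR_RGB2HSV); P=cloud(f)
    print(f,'counter',np.round(np.nanmedian(P[(P[...,2]<.02)&(P[...,0]>.3)&(P[...,0]<.7)][:,2]),4))
    for s in seeds:
        c=hsv[s[1],s[0]].astype(int)
        # top face by depth height, connected to seed
        m=((abs(P[...,2]-.018)<.006)&(hsv[...,1]>90)).astype(np.uint8)
        n,l=cv2.connectedComponents(m); k=l==l[s[1],s[0]]
        if not l[s[1],s[0]]: print('no',c,P[s[1],s[0]]);continue
        uv=np.argwhere(k)[:,::-1]; Q=plane(f,uv,np.nanmedian(P[k][:,2]))
        R=cv2.minAreaRect((Q[:,:2]*1000).astype(np.float32))
        print(s,len(uv),'z',np.nanmedian(P[k][:,2]).round(4),np.round(R[0],1),np.round(R[1],1),round(R[2],1))
    # stand cheek tops
    m=(abs(P[...,2]-.13)<.008)&(P[...,0]>.3)&(P[...,0]<.9)&(abs(P[...,1])<.5)
    n,l,st,ce=cv2.connectedComponentsWithStats(m.astype(np.uint8))
    for i in range(1,n):
        if st[i,4]>25:
            Q=P[l==i]; R=cv2.minAreaRect((Q[:,:2]*1000).astype(np.float32)); print('top',ce[i].round(),st[i,4],np.nanmedian(Q,0).round(4),np.round(R[0],1),np.round(R[1],1),round(R[2],1))
E
python3 m.py
python3 - <<'E'
import cv2
a=cv2.imread('pics/scene.png')[120:210,290:380]; b=cv2.imread('pics/side.png')[235:365,260:350]
cv2.imwrite('pics/c1.png',cv2.hconcat([cv2.resize(a,(400,400),interpolation=2),cv2.resize(b,(400,578),interpolation=2)[:400]]))
E
```

```text
scene counter -0.0008
(182, 300) 1041 z 0.0167 [ 560.  -366.2] [ 47.7 132. ] 87.4
(234, 257) 932 z 0.0166 [ 546.8 -198.5] [158.7  48.8] 16.3
(282, 222) 852 z 0.0163 [546.5 -29.6] [188.3  49.3] 10.7
top [349. 133.] 85 [0.5104 0.3049 0.1278] [509.7 305.5] [65.5 17.8] 9.1
top [321. 163.] 117 [0.5475 0.1251 0.1274] [545.8 125.9] [69.5 16.2] 13.9
top [415. 172.] 55 [0.7558 0.254  0.1292] [755.1 255.9] [28.5 13.7] 25.5
side counter -0.0011
(302, 187) 402 z 0.017 [ 558.9 -354.5] [ 63.8 131.7] 87.6
(303, 215) 640 z 0.0169 [ 544.6 -189.9] [161.2  60.5] 15.7
(270, 253) 264 z 0.0169 [615.3  -7.1] [45.8 59.2] 5.6
top [297. 245.] 215 [0.5438 0.133  0.1278] [544.1 130.8] [70.2 21.4] 10.3
top [180. 282.] 103 [0.7484 0.2797 0.1287] [748.6 276. ] [30.5 15.4] 26.3
top [311. 303.] 301 [0.5088 0.3131 0.1276] [508.7 310.5] [69.6 16.9] 11.8
```

View pics/c1.png

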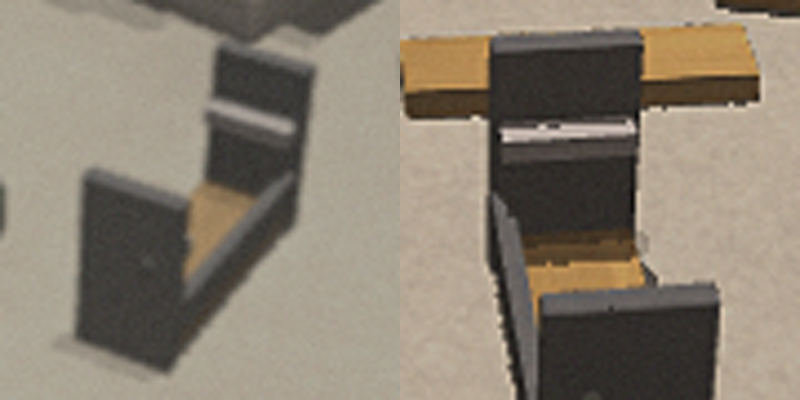

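The crop shows the stand with its cheek tops at (95,180) and (265,55) on the left half, ledges inside, and the rail on the +x side. Board b (159 mm measured) is the middle one, at about (546,-197) mm and 16°. The stand centre is about (527,218) mm with yaw about 11°. I'll move above board b now.

Request:
jog_arm:
  plan: "-0.89 0.5 0 0 0 0 -1;-0.89 0.5 0 0 0 0 -1;-0.89 0.5 0 0 0 0 -1;-0.89 0.5 0 0 0 0 -1;-0.89 0.5 0 0 0 0 -1;-0.89 0.5 0 0 0 0 -1;-0.89 0.5 0 0 0 0 -1;-0.89 0.5 0 0 0 0 -1;-0.89 0.5 0 0 0 0 -1;-0.89 0.5 0 0 0 0 -1"

```text
time_s: 1.1
tcp_pos: [0.3808, -0.3924, 0.2221]
ee_rot: [[-0.939, -0.343, -0.001], [-0.343, 0.939, 0.001], [0.0, 0.001, -1.0]]
wrist_force: [0.0, 0.1, -0.1]
gripper_width: 1.001
gripper_force: 0.0
```

Request:
jog_arm:
  plan: "-0.89 0.5 0 0 0 0 -1;-0.89 0.5 0 0 0 0 -1;-0.89 0.5 0 0 0 0 -1;-0.89 0.5 0 0 0 0 -1;-0.89 0.5 0 0 0 0 -1;-0.89 0.5 0 0 0 0 -1;-0.89 0.5 0 0 0 0 -1;-0.89 0.5 0 0 0 0 -1;-0.89 0.5 0 0 0 0 -1;0 0 0 0 0 0.5 -1"

```text
time_s: 2.1
tcp_pos: [0.5315, -0.2171, 0.2218]
ee_rot: [[-0.961, -0.278, -0.0], [-0.278, 0.961, 0.0], [0.0, 0.001, -1.0]]
wrist_force: [0.2, -0.6, 0.8]
gripper_width: 1.006
gripper_force: 0.0
```

Run:
```python
from h import *
snap('wrist','w1')
s=r.sense();print(s['tcp_pos'],np.round(s['ee_rot'],3),s['time_s'],np.round(s['joints'],1))
print(r.get_calibration('wrist')['extrinsics'])
print('jar,mug,carton',dep('scene',[(327,250),(273,303),(375,238)]).round(3), dep('side',[(221,204)]).round(3))
```

```text
[ 0.53054878 -0.21778561  0.22176836] [[-0.962 -0.274 -0.001]
 [-0.274  0.962  0.001]
 [ 0.001  0.001 -1.   ]] 2.15 [ -6.2  17.1  -7.   -0.  -66.  -67.9]
[[-0.27359879 -0.92871396 -0.25026802  0.46165931]
 [ 0.96184208 -0.26366738 -0.07307068 -0.23631348]
 [ 0.00187425 -0.26071036  0.96541525  0.3828675 ]
 [ 0.          0.          0.          1.        ]]
jar,mug,carton [[ 0.742 -0.089  0.091]
 [ 0.729 -0.248  0.044]
 [ 0.783  0.047  0.059]] [[ 0.741 -0.077  0.096]]
```

View pics/w1.png

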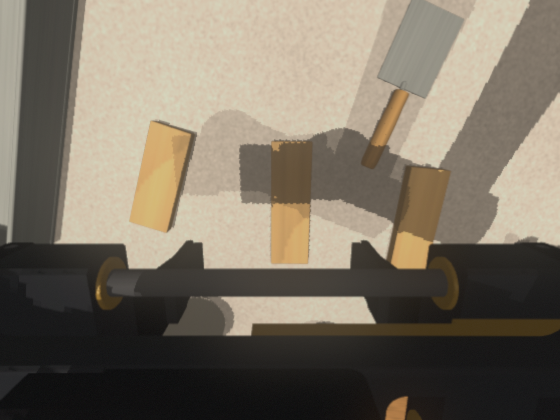

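Run:
```python
from h import *
f='w1'; P=cloud(f); z=np.load('pics/w1.npz'); hsv=cv2.cvtColor(z['p'],cv2.COLOR_RGB2HSV)
m=((abs(P[...,2]-.018)<.007)&(hsv[...,1]>90)).astype(np.uint8); m=cv2.morphologyEx(m,cv2.MORPH_OPEN,np.ones((3,3)))
n,l,st,ce=cv2.connectedComponentsWithStats(m)
for i in range(1,n):
    if st[i,4]>300:
        k=l==i; h=np.nanmedian(P[k][:,2]); Q=plane(f,np.argwhere(k)[:,::-1],h); R=cv2.minAreaRect((Q[:,:2]*1000).astype(np.float32)); print(ce[i].round(),st[i],h.round(4),np.round(R[0],1),np.round(R[1],1),round(R[2],1))
s=plane(f,[(272,142),(310,142),(272,264),(308,264)],.018);print(s.round(4))
```

```text
[385. 128.] [ 362   89   46   79 1227] 0.0172 [ 423.8 -113.9] [19.  93.6] 84.8
[160. 176.] [ 130  121   62  111 4299] 0.0166 [ 556.4 -359.5] [ 50.7 131.3] 87.6
[290. 201.] [ 271  141   41  123 4696] 0.0168 [ 543.5 -193.8] [159.   49.1] 15.8
[418. 216.] [ 390  167   60  101 3930] 0.017 [516.9 -31.1] [134.6  51.7] 10.5
[[ 0.4746 -0.2376  0.018 ]
 [ 0.462  -0.1939  0.018 ]
 [ 0.6273 -0.1942  0.018 ]
 [ 0.614  -0.1479  0.018 ]]
```

Request:
jog_arm:
  plan: "-0.4 0.37 0.5 0 0 0 -1;-0.4 0.37 0.8 0 0 0 -1;0 0 1 0 0 0 -1;0 0 1 0 0 0 -1;0 0 1 0 0 0 -1;0 0 1 0 0 0 -1;0 0 1 0 0 0 -1;0 0 0.8 0 0 0 -1;0 0 0.3 0 0 0 -1;0 0 0 0 0 0 -1"

```text
time_s: 3.15
tcp_pos: [0.543, -0.1956, 0.036]
ee_rot: [[-0.961, -0.277, -0.003], [-0.277, 0.961, 0.0], [0.003, 0.001, -1.0]]
wrist_force: [0.2, -0.1, 1.0]
gripper_width: 1.002
gripper_force: 0.0
```

Run:
```python
from h import *
s=r.sense();print(s['tcp_pos'],np.round(s['ee_rot'],3))
snap('side','s2'); snap('wrist','w2')
a=cv2.imread('pics/s2.png')[160:260,240:380]
cv2.imwrite('pics/c2.png',cv2.hconcat([cv2.resize(a,None,fx=3,fy=3),cv2.resize(cv2.imread('pics/w2.png'),(373,300))]))
```

```text
[ 0.54300277 -0.19564432  0.03601816] [[-0.961 -0.277 -0.003]
 [-0.277  0.961  0.   ]
 [ 0.003  0.001 -1.   ]]
```

View pics/c2.png

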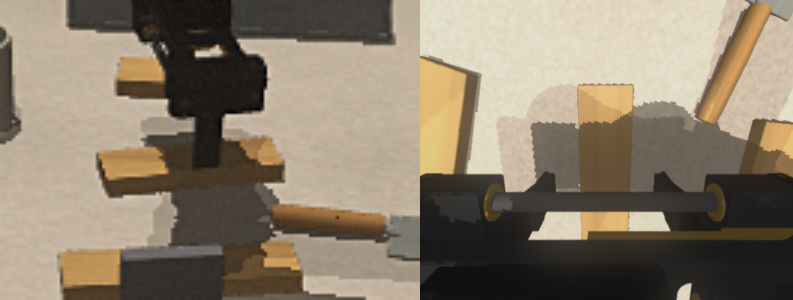

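Request:
jog_arm:
  plan: "0 0 0.4 0 0 0 -1;0 0 0.4 0 0 0 -1;0 0 0.3 0 0 0 -1;0 0 0.14 0 0 0 -1;0 0 0 0 0 0 -1;0 0 0 0 0 0 0.1;0 0 0 0 0 0 0.3;0 0 0 0 0 0 1;0 0 0 0 0 0 1;0 0 0 0 0 0 1"

```text
time_s: 4.25
tcp_pos: [0.5442, -0.1958, 0.0067]
ee_rot: [[-0.961, -0.276, 0.0], [-0.276, 0.961, -0.0], [-0.0, -0.0, -1.0]]
wrist_force: [-0.1, -0.5, 0.3]
gripper_width: 0.632
gripper_force: 0.0
```

Request:
jog_arm:
  plan: "0 0 0 0 0 0 1;0 0 0 0 0 0 1;0 0 0 0 0 0 1;0 0 0 0 0 0 1;0 0 0 0 0 0 1;0 0 -0.2 0 0 0 1;0 0 -0.4 0 0 0 1;0 0 -0.8 0 0 0 1;0 0 -1 0 0 0 1;0 0 -1 0 0 0 1"

```text
time_s: 5.25
tcp_pos: [0.5438, -0.1959, 0.0928]
ee_rot: [[-0.961, -0.276, -0.0], [-0.276, 0.961, -0.0], [0.0, 0.0, -1.0]]
wrist_force: [0.8, -0.1, -1.3]
gripper_width: 0.572
gripper_force: 30.0
```

Request:
jog_arm:
  plan: "-0.1 0.4 -0.8 0 0 0 1;-0.3 0.8 -0.8 0 0 0 1;-0.3 0.9 -0.8 0 0 0 1;-0.3 0.9 -0.8 0 0 0 1;-0.3 0.9 -0.8 0 0 0 1;-0.3 0.9 -0.8 0 0 0 1;-0.3 0.9 -0.8 0 0 0 1;-0.3 0.9 -0.6 0 0 0 1;-0.3 0.9 0 0 0 0 1;-0.3 0.9 0 0 0 0 1"

```text
time_s: 6.25
tcp_pos: [0.5532, 0.0263, 0.248]
ee_rot: [[-0.961, -0.276, 0.002], [-0.276, 0.961, 0.001], [-0.002, 0.0, -1.0]]
wrist_force: [-0.6, 0.1, -2.2]
gripper_width: 0.572
gripper_force: 30.0
```

Request:
jog_arm:
  plan: "-0.3 0.9 0 0 0 0 1;-0.3 0.9 0 0 0 0 1;-0.3 0.9 0 0 0 0 1;-0.3 0.9 0 0 0 0 1;-0.3 0.9 0 0 0 0 1;-0.3 0.9 0 0 0 0 1;-0.3 0.9 0 0 0 0 1;-0.2 0.7 0 0 0 0 1;0 0.3 0 0 0 0 1;0 0 0 0 0 0 1"

```text
time_s: 7.25
tcp_pos: [0.5577, 0.2171, 0.2466]
ee_rot: [[-0.961, -0.277, -0.0], [-0.277, 0.961, -0.0], [0.0, -0.0, -1.0]]
wrist_force: [-0.6, 0.3, -1.9]
gripper_width: 0.572
gripper_force: 30.0
```

Run:
```python
from h import *
snap('wrist','w3'); s=r.sense();print(s['tcp_pos'],np.round(s['ee_rot'],3),np.round(s['joints'],1))
f='w3'; P=cloud(f)
for h,t in((.13,.006),(.09,.005)):
    m=((abs(P[...,2]-h+.001)<t)&(P[...,1]>.08)&(P[...,1]<.36)).astype(np.uint8)
    n,l,st,ce=cv2.connectedComponentsWithStats(m)
    for i in range(1,n):
        if st[i,4]>60:
            k=l==i; z=np.nanmedian(P[k][:,2]); Q=plane(f,np.argwhere(k)[:,::-1],z); R=cv2.minAreaRect((Q[:,:2]*1000).astype(np.float32)); print(h,ce[i].round(),st[i],z.round(4),np.round(R[0],1),np.round(R[1],1),round(R[2],1))
```

```text
[0.55778184 0.21644122 0.24661903] [[-0.961 -0.277 -0.   ]
 [-0.277  0.961 -0.   ]
 [ 0.    -0.    -1.   ]] [  36.7   18.6   -1.2    0.   -70.2 -110.6]
0.13 [191. 168.] [ 184  131   17   75 1171] 0.1286 [542.8 131.6] [69.5 14.5] 11.4
0.13 [383. 184.] [ 370  148   28   73 1158] 0.1287 [507.4 309.1] [69.5 15.6] 11.3
0.09 [214. 165.] [206 132  18  65 948] 0.0888 [539.9 144.4] [68.  17.1] 11.3
0.09 [359. 177.] [347 146  27  65 962] 0.0889 [509.9 296.5] [69.8 18.9] 10.1
```

View pics/w3.png

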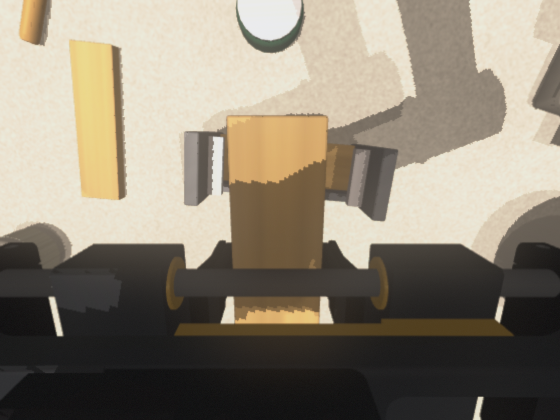

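Run:
```python
from h import *
f='w3'; P=cloud(f); s=r.sense(); R=np.array(s['ee_rot']);t=np.array(s['tcp_pos'])
k=np.zeros((420,560),bool); k[114:235,235:320]=1
k&=abs(P[...,2]-.258)<.012
print('board top z',np.nanmedian(P[k][:,2]))
L=(P.reshape(-1,3)-t)@R; L=L.reshape(420,560,3)
m=(abs(L[...,2]+.0115)<.012)&(np.arange(420)[:,None]<235); c=L[m]
print('tool-frame x max, y range',np.percentile(c[:,0],[99,99.9]),np.percentile(c[:,1],[.5,99.5]),np.median(c[:,2]))
print((plane(f,[(228,116),(278,116),(327,116),(232,220),(324,220)],np.nanmedian(P[k][:,2]))-t)@R)
for a in(0,1): 
  for lo in(.01,.06): 
    q=c[(c[:,0]>lo)&(c[:,0]<lo+.015)]; 
  print()
q=np.polyfit(c[:,0],c[:,2],1);print('pitch slope',q)
```

```text
board top z 0.2567186209636694
tool-frame x max, y range [0.07902668 0.0795409 ] [-0.02256933  0.02655867] -0.010062630944935456
[[ 0.0789718  -0.02155605 -0.01005857]
 [ 0.07898846  0.00264085 -0.01006347]
 [ 0.07899074  0.02636097 -0.01006828]
 [ 0.02647884 -0.02168025 -0.01008291]
 [ 0.02648157  0.02713189 -0.01009281]]


pitch slope [ 0.00103098 -0.01011819]
```

Request:
jog_arm:
  plan: "0 0 0 0 0 -0.7 1;0 0 0 0 0 -1 1;0 0 0 0 0 -1 1;0 0 0 0 0 -1 1;0 0 0 0 0 -1 1;0 0 0 0 0 -1 1;0 0 0 0 0 -1 1;0 0 0 0 0 -1 1;0 0 0 0 0 -1 1;0 0 0 0 0 -1 1"

```text
time_s: 8.3
tcp_pos: [0.5581, 0.2153, 0.2468]
ee_rot: [[0.068, -0.998, -0.0], [-0.998, -0.068, -0.0], [0.0, 0.0, -1.0]]
wrist_force: [0.7, -0.3, -1.2]
gripper_width: 0.57
gripper_force: 30.0
```

Request:
jog_arm:
  plan: "0 0 0 0 0 -0.6 1;0 0 0 0 0 -0.35 1;0 0.5 0 0 0 0 1;0 0.7 0 0 0 0 1;0 0 0.5 0 0 0 1;0 0 0.8 0 0 0 1;0 0 0.5 0 0 0 1;0 0 0 0 0 0 1;0 0 0 0 0 0 1;0 0 0 0 0 0 1"

```text
time_s: 9.3
tcp_pos: [0.5295, 0.211, 0.2023]
ee_rot: [[0.195, -0.981, 0.001], [-0.981, -0.195, 0.001], [-0.0, -0.002, -1.0]]
wrist_force: [-0.1, 0.1, -0.4]
gripper_width: 0.573
gripper_force: 30.0
```

Run:
```python
from h import *
s=r.sense();print(s['tcp_pos'],np.round(s['ee_rot'],4),np.degrees(np.arctan2(*np.array(s['ee_rot'])[[1,0],1])),s['time_s'])
for n,f in(('wrist','w4'),('side','s4'),('scene','e4')): snap(n,f)
a=cv2.imread('pics/s4.png')[180:380,240:380];b=cv2.imread('pics/w4.png');c=cv2.imread('pics/e4.png')[80:220,270:410]
cv2.imwrite('pics/c4.png',cv2.hconcat([cv2.resize(a,(266,380)),cv2.resize(c,(266,380))[:, :],cv2.resize(b,(266,200)).copy() if 0 else cv2.resize(b[:,140:420],(253,380))]))
```

```text
[0.5294542  0.21096067 0.20233538] [[ 1.949e-01 -9.808e-01  1.500e-03]
 [-9.808e-01 -1.949e-01  6.000e-04]
 [-3.000e-04 -1.600e-03 -1.000e+00]] -168.75954732610748 9.3
```

View pics/c4.png

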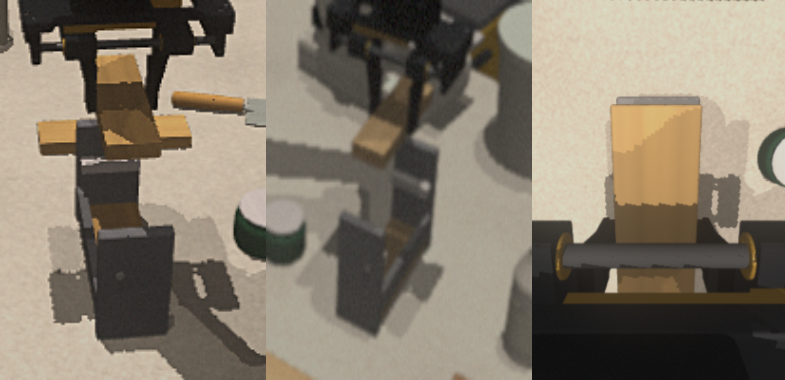

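Run:
```python
from h import *
s=r.sense(); R=np.array(s['ee_rot']);t=np.array(s['tcp_pos'])
th=np.radians(11.25); S=np.array([[np.cos(th),-np.sin(th)],[np.sin(th),np.cos(th)]]) # cols stand x,y
for f in('w4','s4','e4'):
    P=cloud(f); hsv=cv2.cvtColor(np.load(f'pics/{f}.npz')['p'],cv2.COLOR_RGB2HSV)
    m=(abs(P[...,2]-.2125)<.005)&(hsv[...,1]>90)&(abs(P[...,0]-.53)<.1)&(abs(P[...,1]-.21)<.12)
    if f=='w4': m&=np.arange(420)[:,None]<235
    Q=P[m]; z=np.median(Q[:,2]); Q=plane(f,np.argwhere(m)[:,::-1],z)[:,:2]@S*1000
    print(f,m.sum(),z.round(4),'board in stand axes x',np.percentile(Q[:,0],[1,99]).round(1),'y',np.percentile(Q[:,1],[.5,99.5]).round(1))
    m=(abs(P[...,2]-.1285)<.0025)&(abs(P[...,0]-.53)<.07)&(abs(P[...,1]-.22)<.13)
    n,l,st,ce=cv2.connectedComponentsWithStats(m.astype(np.uint8))
    for i in range(1,n):
        if st[i,4]>20:
            Q=plane(f,np.argwhere(l==i)[:,::-1],.1285)[:,:2]@S*1000
            print('  cheek',st[i,4],np.percentile(Q[:,0],[1,99]).round(1),np.percentile(Q[:,1],[3,97]).round(1))
print('tcp in stand axes',t[:2]@S*1000, 'w3 centre',np.array([525,220.4])@S)
```

```text
w4 11457 0.2125 board in stand axes x [536.  584.2] y [26.  86.4]
  cheek 738 [524.8 592.4] [15.5 20.4]
s4 1284 0.2125 board in stand axes x [536.7 586. ] y [ 26.4 190.5]
  cheek 43 [573.  593.7] [15.4 29.4]
  cheek 230 [525.5 593.8] [199.4 214.2]
e4 358 0.2121 board in stand axes x [537.2 586.4] y [ 17.4 178.5]
  cheek 48 [541.8 591.8] [190.9 207.4]
  cheek 77 [526.  594.4] [ 9.9 24. ]
tcp in stand axes [560.11141072 103.73282106] w3 centre [557.91017918 113.74265674]
```

Request:
jog_arm:
  plan: "-0.16 0.03 0 0 0 0 1;-0.16 0.03 0 0 0 0 1;0 0 0.4 0 0 0 1;0 0 0.6 0 0 0 1;0 0 0.6 0 0 0 1;0 0 0.4 0 0 0 1;0 0 0.3 0 0 0 1;0 0 0.1 0 0 0 1;0 0 0 0 0 0 1;0 0 0 0 0 0 1"

```text
time_s: 10.45
tcp_pos: [0.5261, 0.2186, 0.1421]
ee_rot: [[0.195, -0.981, 0.001], [-0.981, -0.195, 0.001], [-0.0, -0.001, -1.0]]
wrist_force: [-0.2, -0.3, -0.8]
gripper_width: 0.57
gripper_force: 30.0
```

Run:
```python
from h import *
s=r.sense(); R=np.array(s['ee_rot']);t=np.array(s['tcp_pos']);print(t,s['time_s'])
th=np.radians(11.25); S=np.array([[np.cos(th),-np.sin(th)],[np.sin(th),np.cos(th)]]); print(t[:2]@S*1000,np.degrees(np.arctan2(*R[[1,0],1])))
for n,f in(('wrist','w5'),('side','s5'),('scene','e5')):
    snap(n,f); P=cloud(f); hsv=cv2.cvtColor(np.load(f'pics/{f}.npz')['p'],cv2.COLOR_RGB2HSV)
    zt=t[2]+.0105
    for nm,m,z in(('board',(abs(P[...,2]-zt)<.003)&(hsv[...,1]>90),zt),('cheek',(abs(P[...,2]-.1285)<.0025)&(hsv[...,1]<90),.1285)):
        m=m&(abs(P[...,0]-.53)<.1)&(abs(P[...,1]-.21)<.14)
        if f=='w5': m&=np.arange(420)[:,None]<235
        n_,l,st,ce=cv2.connectedComponentsWithStats(m.astype(np.uint8))
        for i in range(1,n_):
            if st[i,4]>30:
                Q=plane(f,np.argwhere(l==i)[:,::-1],z)[:,:2]@S*1000
                print(f,nm,st[i,4],np.percentile(Q[:,0],[1,99]).round(1),np.percentile(Q[:,1],[2,98]).round(1))
a=cv2.imread('pics/s5.png')[220:370,250:360];b=cv2.imread('pics/w5.png')[60:260,150:420];c=cv2.imread('pics/e5.png')[110:210,290:380]
cv2.imwrite('pics/c5.png',cv2.hconcat([cv2.resize(a,(290,400)),cv2.resize(c,(250,400)),cv2.resize(b,(250,400))]))
```

```text
[0.52608274 0.21857831 0.14214078] 10.45
[558.61672123 111.74473847] -168.74780909617823
w5 board 11449 [534.2 582.3] [35.1 93.2]
w5 cheek 3367 [524.7 592.2] [15.4 28.7]
s5 board 1254 [535.4 583.8] [ 41.3 193.1]
s5 cheek 216 [525.5 592.8] [199.2 214.1]
e5 board 48 [538.5 563.3] [123.7 175.7]
e5 board 226 [535.7 583.7] [ 27.1 110.6]
e5 cheek 79 [526.  592.7] [ 9.3 24. ]
```

View pics/c5.png

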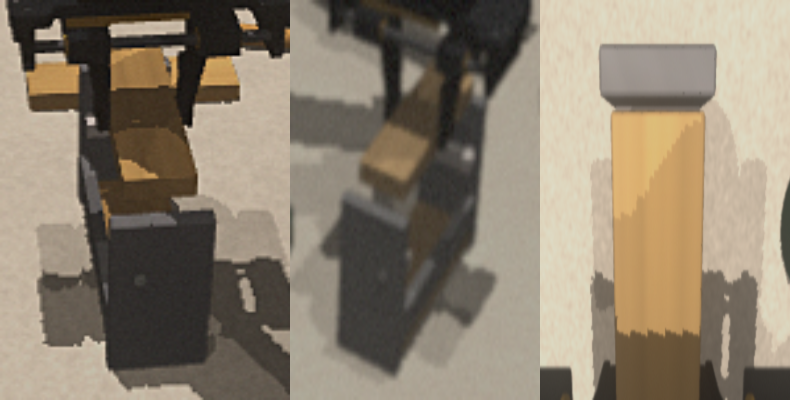

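Gaps at both ends measure about 5 mm and the board is centred front to back, so I'll lower it.

Request:
jog_arm:
  plan: "0 0 0.2 0 0 0 1;0 0 0.3 0 0 0 1;0 0 0.3 0 0 0 1;0 0 0.3 0 0 0 1;0 0 0.25 0 0 0 1;0 0 0.15 0 0 0 1;0 0 0.1 0 0 0 1;0 0 0 0 0 0 1;0 0 0 0 0 0 1;0 0 0 0 0 0 1"

```text
time_s: 11.6
tcp_pos: [0.5259, 0.2185, 0.1019]
ee_rot: [[0.195, -0.981, 0.001], [-0.981, -0.195, 0.0], [-0.0, -0.001, -1.0]]
wrist_force: [-0.4, -0.2, -0.2]
gripper_width: 0.572
gripper_force: 30.0
```

Request:
jog_arm:
  plan: "0 0 0.04 0 0 0 1;0 0 0.04 0 0 0 1;0 0 0.03 0 0 0 1;0 0 0.03 0 0 0 1;0 0 0.02 0 0 0 1;0 0 0.02 0 0 0 1;0 0 0 0 0 0 1;0 0 0 0 0 0 1;0 0 0 0 0 0 1;0 0 0 0 0 0 1"

```text
time_s: 12.6
tcp_pos: [0.5257, 0.2183, 0.0971]
ee_rot: [[0.195, -0.981, 0.0], [-0.981, -0.195, 0.0], [0.0, -0.0, -1.0]]
wrist_force: [-0.2, 0.1, -1.5]
gripper_width: 0.569
gripper_force: 30.0
```

Not in contact yet, so I'll creep down in small steps.

Request:
jog_arm:
  plan: "0 0 0.01 0 0 0 1;0 0 0.01 0 0 0 1;0 0 0.01 0 0 0 1;0 0 0.01 0 0 0 1;0 0 0 0 0 0 1;0 0 0 0 0 0 1;0 0 0 0 0 0 1;0 0 0 0 0 0 1;0 0 0 0 0 0 1;0 0 0 0 0 0 1"

```text
time_s: 13.6
tcp_pos: [0.5257, 0.2184, 0.0967]
ee_rot: [[0.195, -0.981, 0.0], [-0.981, -0.195, 0.0], [-0.0, -0.0, -1.0]]
wrist_force: [-2.8, -0.3, 5.4]
gripper_width: 0.573
gripper_force: 30.0
```

Contact is at TCP 0.0967 as predicted, with about 5 N. Now I'll release and check before raising.

Request:
jog_arm:
  plan: "0 0 0 0 0 0 -0.2;0 0 0 0 0 0 -0.3;0 0 0 0 0 0 -0.4;0 0 0 0 0 0 -0.5;0 0 0 0 0 0 -0.6;0 0 0 0 0 0 -0.8;0 0 0 0 0 0 -1;0 0 0 0 0 0 -1;0 0 0 0 0 0 -1;0 0 0 0 0 0 -1"

```text
time_s: 14.6
tcp_pos: [0.5257, 0.2183, 0.0961]
ee_rot: [[0.195, -0.981, 0.0], [-0.981, -0.195, 0.0], [-0.0, -0.0, -1.0]]
wrist_force: [1.0, 0.2, -0.2]
gripper_width: 0.995
gripper_force: 0.0
```

Request:
jog_arm:
  plan: "0 0 -0.1 0 0 0 -1;0 0 -0.3 0 0 0 -1;0 0 -0.6 0 0 0 -1;0 0 -1 0 0 0 -1;0 0 -1 0 0 0 -1;0 0 -1 0 0 0 -1;0 0 -1 0 0 0 -1;0 0 -0.5 0 0 0 -1;0 0 -0.2 0 0 0 -1;0 0 0 0 0 0 -1"

```text
time_s: 15.6
tcp_pos: [0.5256, 0.2183, 0.2387]
ee_rot: [[0.195, -0.981, 0.0], [-0.981, -0.195, 0.0], [-0.0, -0.0, -1.0]]
wrist_force: [-0.2, 0.2, -0.3]
gripper_width: 0.999
gripper_force: 0.0
```

Run:
```python
from h import *
s=r.sense();print(s['tcp_pos'],s['time_s'],s['wrist_force'])
th=np.radians(11.25); S=np.array([[np.cos(th),-np.sin(th)],[np.sin(th),np.cos(th)]])
for n,f in(('wrist','w6'),('side','s6')):
    snap(n,f); P=cloud(f); hsv=cv2.cvtColor(np.load(f'pics/{f}.npz')['p'],cv2.COLOR_RGB2HSV)
    for nm,m in(('board',(abs(P[...,2]-.107)<.004)&(hsv[...,1]>90)),('cheek',(abs(P[...,2]-.1285)<.0025)&(hsv[...,1]<90))):
        m=m&(abs(P[...,0]-.53)<.1)&(abs(P[...,1]-.21)<.14)
        n_,l,st,ce=cv2.connectedComponentsWithStats(m.astype(np.uint8))
        for i in range(1,n_):
            if st[i,4]>30:
                z=np.median(P[l==i][:,2]); Q=plane(f,np.argwhere(l==i)[:,::-1],z)[:,:2]@S*1000
                R=cv2.minAreaRect(Q.astype(np.float32)); print(f,nm,st[i,4],z.round(4),np.percentile(Q[:,0],[1,99]).round(1),np.percentile(Q[:,1],[1,99]).round(1),np.round(R[1],1),round(R[2],1))
a=cv2.imread('pics/s6.png')[220:370,250:360];b=cv2.imread('pics/w6.png')
cv2.imwrite('pics/c6.png',cv2.hconcat([cv2.resize(a,(266,400)),cv2.resize(b,(533,400))]))
```

```text
[0.52557785 0.21833544 0.23865204] 15.6 [-0.24870959  0.1704079  -0.3212597 ]
w6 board 7011 0.1069 [533.8 582.1] [ 35.1 180.6] [147.6  49.6] 89.9
w6 cheek 1343 0.1286 [524.7 592.4] [15.8 28.9] [13.1 69.3] 90.0
w6 cheek 467 0.1289 [524.8 592.5] [204.7 211.7] [ 6.9 68. ] 90.0
s6 board 1138 0.1067 [534.8 583.9] [ 34.2 170.3] [140.1  50.2] 89.8
s6 cheek 149 0.1286 [526.5 593.7] [14.2 31.9] [18.7 68.4] 88.5
s6 cheek 224 0.1282 [525.4 592.8] [198.5 214.3] [16.5 69.7] 89.1
```

View pics/c6.png

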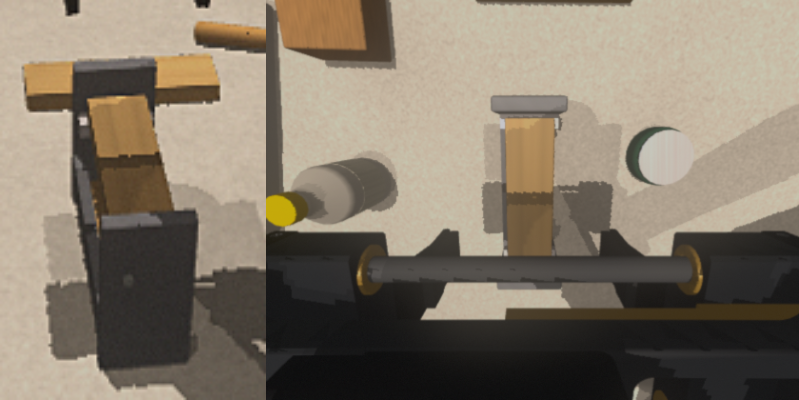

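The board lies flat on both ledges. Its top reads 0.107 in both views, it is square to within 0.2°, and it is centred front to back and between the cheeks. The gripper is clear.

```bash
python3 -c "
from station import r
print(r.finish_job())"
```

```text
the job is handed in; nothing more can be done
None
```

I laid the 160 mm board (board_b) flat and square on both ledges, set it down gently with nothing sticking out at the front or back, left everything else alone, and handed the job in at about 16 s.

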